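# Chuck the hinge-boring bit in the drill

### The arm

A 7-joint arm with a two-finger parallel gripper is mounted at the origin on the work surface. World frame = base frame: x ahead of the robot, y to its left, z up, the work surface at z = 0. Lengths are in m, angles in rad, forces in N, time in s.
With the tool pointing down it reaches from about 0.4 to 0.875 m from the base axis. Payload 6.5 kg.
Tool frame: the origin (TCP) lies at the very end of the fingers, on their centre line; the grasp point (between the pads) lies 19 mm behind it (hold_point_z is the distance from the TCP to the grasp point, in m); z points along the fingers, y is the line along which they close (so a half turn about z gives the same grasp; the last joint's range is limited). The gripper opens to 88 mm and grips with 3 to 60 N. Pads are 18 mm wide; open, the fingers measure 123 mm over their backs; the gripper's body (75 mm by 187 mm) begins 45 mm behind the grasp point.
Start: joints at [-1.357, 0.536, -0.004, 1.538, 0.003, 1.067, -0.071], TCP at [0.18, 0.625, 0.239] pointing down, gripper open.
Joint ranges: [-2.7, 2.7], [-0.37, 2.16], [-1.27, 1.26], [0.24, 2.4], [-1.31, 4.45], [0.19, 1.91], [-2.76, 2.76]. Speed limits (rad/s): [2.39, 2.39, 3.14, 3.14, 3.14, 3.14, 3.14].

### API

Orientations are given as [roll, pitch, yaw] about the fixed x, y, z axes, in that order (R = Rz(yaw) Ry(pitch) Rx(roll)).
In Python, from workcell import * gives the robot as it stands.
- The arm moves only by the shell command python3 -m handwheel 'ROWS'. ROWS is JSON, a list of rows, each a list of 3 entries, a list of its own where there are three numbers: the shift along the tool's x, y, z in mm, then the turn about the tool's z in rad, then the opening, from -1 (shut) to 1 (fully open). In form: [[[tx, ty, tz], turn, fingers], ...]. A call has 1 to 8 rows; each row shifts and turns the commanded pose from where the row before left it, along the tool's axes as they then stand; what a row does not reach is not made up. A row lasts 1/12 s, in which the tool goes at most 41.7 mm and 7.16 degrees, less where a joint would pass 70% of its speed; a pose out of reach is approached as far as the arm can. A call with a gripper value outside its range is refused whole. The fingers move at their own pace and stop on an object; the grip force is fixed at half the most. Time passes only in rows, so rows that do not move let the fingers close. It gives the time, the measured TCP pose, the force, the opening and the grip force at its end, in the units of the state.
- read_state(): the state, without advancing time (a new reading comes with each control period).
- read_camera(name): name is "scene" or "top"; returns the picture (480x640x3 uint8, blue, green, red); there is no depth.
- camera_model(name): a dict with "intrinsics" (3x3 intrinsics, pixels), "pose" (4x4, takes a point from camera to world coordinates). Camera axes: x right, y down, z forward; pixel columns grow to the right and rows downward; lengths in m; the calibration is good to about 2 mm. A picture is of the moment at which its call begins. camera_model takes no time and is no camera call.
- job_done(): hands the job in; it is judged then, once.
Trained networks look in the newest picture that a camera, given by its name, has taken for a name from the list of things; names that differ only in an ending like _2 or _b are one class to them, and where a whole thing is asked for, a point or a joint stands for the part that bears it (a point fixed in the world has none). Each returns a list of dicts, best first, with "score" (0 to 1); they miss things now and then, are a little off and sometimes report something else, mostly with a low value. They report only what shows in the picture. A call takes as long as a camera call. They do not tell look-alikes from the thing itself.
- search_frame(name, camera): "centre" ([x, y, z] in m, in the coordinates of the camera as it stood for that picture, good to about 4 mm: the middle of the surface that is visible of it).
The state is a dict: "time": time; "joints": joint angles; "joint_velocities": joint speeds; "joint_efforts": joint torques, N m; "position": TCP position; "tcp_rot": TCP orientation; "wrist_force": force on the tool from outside, world axes, zero at the start; "wrist_torque": the same for the moment, N m; "gripper_width": finger opening in m; "finger_force": force on a finger pad.
Only numpy, scipy, OpenCV 4.12 (cv2) and the standard library are available. Lean on these libraries where they do the work, as an engineer would, in place of code of your own. Each camera call takes 0.05 s, during which the arm holds its last target. There are 200 camera calls.

### The job

The cordless drill stands nose up in its cradle on the desk with its chuck open. Take the hinge-boring bit, the one with the wide flat disc head, out of the wooden block, drop it shank down into the chuck until it is fully home, and then turn the chuck sleeve clockwise (seen from above) until the three jaws hold the bit firmly and upright. Leave the other two bits in the block and do not disturb the other things on the desk.

Things in the scene. Friction and masses are not known exactly. Their poses are not given: they have to be found in the camera images.
- drill: Cordless drill, grey 62 mm housing, fixed nose up in a plywood cradle (290 x 130 x 16 mm board). Origin on the vertical chuck axis at desk level, z up. Handle and black battery lie towards +x of this frame: battery to x = 186 mm, 70 mm wide, top 128 mm up; cradle from x = -60 to 230 mm. Only the chuck is higher than 130 mm.
- chuck_floor (a point): Floor of the chuck's bore, on the chuck axis, 142 mm above the desk; the bit's foot stands here when fully home. z up.
- chuck_mouth (a point): Top of the chuck sleeve, on the chuck axis, 188 mm above the desk, 46 mm above the bore's floor. The opening between the three jaws is 19 mm across at joint value 0.
- sleeve (a joint): Chuck sleeve: black ribbed ring, outside diameter 50 mm, inside 40, 146 to 188 mm above the desk. Rad: 0 fully open, grows clockwise from above, stop at 2.0. Friction 0.18 N m. Moves the three jaws together, each 2.5 mm inwards per rad: they meet the 12 mm shank at 1.4, then resistance grows to about 0.4 N m at the stop. Turned past 1.8 the bit is held firmly; let go, it eases back by about 0.15.
- jaw_a: Steel chuck jaw inside the sleeve, 15 mm wide, 8 mm deep radially, 43 mm high, top 187 mm above the desk. It slides radially on the side of the drill frame's -x. Origin near the chuck axis, 144 mm above the desk.
- jaw_b: The same, 120 degrees further round (anticlockwise from above).
- jaw_c: The same, 240 degrees further round.
- bit_block: Fixed light wooden block 70 x 210 x 50 mm, long side along its y, origin under its centre. Three square 14.5 mm holes, 42 mm deep, at y = -65, 0 and 65 mm, hold the three bits upright, in any order.
- boring_bit: Hinge-boring bit, all steel, 130 g: flat disc head 32 mm diameter and 14 mm high (62 to 76 mm above its foot) with a 4 mm centre spur on top, on a plain 12 mm shank 62 mm long with a tapered foot. Origin at the foot of the shank, z up along the shank to the head. In the block the foot is 8 mm above the desk.
- boring_bit_head (a point): Centre of the boring bit's disc head, 69 mm above its foot: the place to grip it.
- countersink: Countersink bit, steel, same shank, with a pointed conical head 22 mm diameter, 81 mm high in all. Stays in the block. Origin at its foot.
- nut_driver: Nut-driver bit, steel, same shank, with a narrow cylindrical socket head 19 mm diameter, 86 mm high in all. Stays in the block. Origin at its foot.
- tape_measure: Grey tape measure 68 x 36 x 66 mm, bystander. Origin under its centre.
- mouse: Black computer mouse 100 x 58 x 29 mm, bystander. Origin under its centre.
- mug: White mug 80 mm diameter, 92 mm high, handle at its +y, bystander. Origin under its centre.
- screwdriver: Screwdriver 200 mm long lying on the desk, bystander.
- cup_hinge: Steel cup hinge, 105 mm long and 52 mm wide, 16 mm high, lying on the desk, bystander.
Mind the look-alikes: they are no part of the job. What is shaped like the boring_bit but pink is not meant.

How it is judged:
By the outcome, as a careful person would: the job done as asked, in the order asked, and still so for the second after the job is handed in, with the robot touching nothing.
It also fails if it takes over 61 s, if anything falls off the work surface, if the arm or the gripper's body presses on something with over 40 N, if the wrist force passes 120 N, or if a joint passes its speed limit or range.

## Working session

There is one attempt and no reset: what is moved stays moved. The work goes in short steps, Python scripts to look and compute and a shell command to move; the robot and the scene stay as the last step left them, time stands still between calls to the robot, and variables do not carry over. Pictures are saved under pics/ and viewed, at most 12 in all, crops included, and the job is handed in when it is done.

```bash
mkdir -p pics; cat > h.py <<'E'
from workcell import *
import numpy as np, cv2
def cam2w(c,p):
    T=np.array(camera_model(c)["pose"]); return T[:3,:3]@np.array(p)+T[:3,3]
def proj(c,P):
    m=camera_model(c);T=np.linalg.inv(np.array(m["pose"]));K=np.array(m["intrinsics"])
    q=K@(T[:3,:3]@np.array(P)+T[:3,3]);return q[:2]/q[2]
def ray(c,u,v):
    m=camera_model(c);T=np.array(m["pose"]);K=np.array(m["intrinsics"])
    d=T[:3,:3]@np.linalg.inv(K)@np.array([u,v,1.]);return T[:3,3],d/np.linalg.norm(d)
def atz(c,u,v,z):
    o,d=ray(c,u,v);return o+d*(z-o[2])/d[2]
def tri(obs):
    A=np.zeros((3,3));b=np.zeros(3)
    for c,u,v in obs:
        o,d=ray(c,u,v);M=np.eye(3)-np.outer(d,d);A+=M;b+=M@o
    return np.linalg.solve(A,b)
E
python3 - <<'E'
from h import *
for c in("scene","top"):
    cv2.imwrite(f"pics/{c}0.png",read_camera(c))
    print(c,np.round(camera_model(c)["pose"],3).tolist(),np.round(camera_model(c)["intrinsics"],1).tolist())
    for n in("boring_bit","boring_bit_head","countersink","nut_driver","bit_block","drill","sleeve","mug","tape_measure"):
        for r in search_frame(n,c)[:3]:
            w=cam2w(c,r["centre"]);print(n,round(r["score"],2),w.round(3),proj(c,w).round(0))
s=read_state();print(s)
E
```

```text
scene [[-0.831, 0.447, -0.332, 0.977], [0.557, 0.659, -0.505, 0.616], [-0.007, -0.605, -0.796, 1.09], [0.0, 0.0, 0.0, 1.0]] [[509.4, 0.0, 319.6], [0.0, 509.4, 230.9], [0.0, 0.0, 1.0]]
boring_bit 0.77 [0.346 0.236 0.078] [455. 264.]
boring_bit 0.54 [0.594 0.216 0.079] [366. 310.]
boring_bit 0.53 [0.499 0.362 0.077] [442. 338.]
boring_bit_head 0.6 [0.499 0.357 0.074] [440. 338.]
boring_bit_head 0.58 [0.462 0.258 0.084] [424. 294.]
boring_bit_head 0.58 [0.35  0.32  0.073] [478. 292.]
countersink 0.69 [0.461 0.259 0.084] [425. 294.]
countersink 0.43 [0.492 0.133 0.078] [379. 263.]
nut_driver 0.67 [0.478 0.203 0.09 ] [403. 278.]
bit_block 0.72 [0.487 0.209 0.05 ] [400. 291.]
drill 0.57 [ 0.661 -0.182  0.063] [253. 213.]
sleeve 0.81 [ 0.585 -0.186  0.177] [274. 170.]
mug 0.76 [0.717 0.303 0.048] [343. 377.]
tape_measure 0.82 [ 0.435 -0.031  0.053] [357. 215.]
top [[-0.008, -0.995, 0.101, 0.417], [-1.0, 0.007, -0.006, 0.001], [0.005, -0.101, -0.995, 1.571], [0.0, 0.0, 0.0, 1.0]] [[573.0, 0.0, 324.2], [0.0, 573.0, 244.8], [0.0, 0.0, 1.0]]
boring_bit 0.62 [0.457 0.254 0.085] [223. 288.]
borin
[... 671 characters left out ...]
3638546, -0.00440886,  1.53790481,  0.00260444,
        1.06728635, -0.07120081]), 'joint_velocities': array([-4.00475635e-04,  6.81473718e-05,  1.53060086e-03,  1.89458179e-03,
        7.45311350e-05,  8.28613546e-04,  3.67222702e-04]), 'joint_efforts': array([ 5.84543068e-04, -5.70906401e+01,  9.90674011e-01, -2.51917005e+01,
       -5.62255969e-02,  1.08052493e-02,  1.99783034e-05]), 'position': array([0.1795061 , 0.62471756, 0.23872336]), 'tcp_rot': array([3.14156901e+00, 2.65643421e-05, 2.86182901e+00]), 'wrist_force': array([-0.12404537,  0.18699677,  0.86369151]), 'wrist_torque': array([ 0.05308672, -0.02467436, -0.04508114]), 'finger_force': 0.0, 'gripper_width': 0.08802348899193237}
```

View pics/scene0.png

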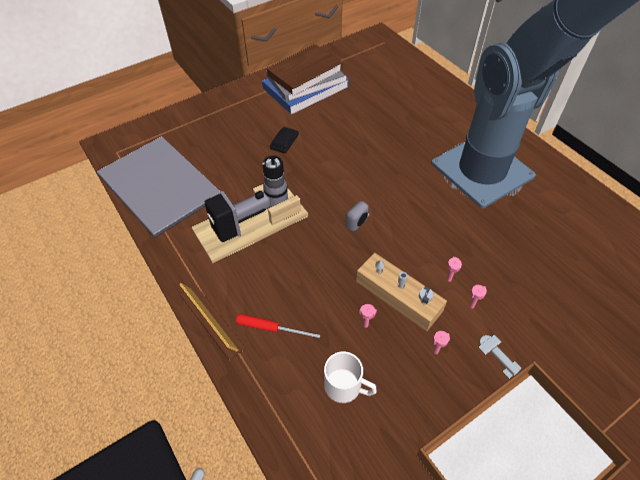

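View pics/top0.png

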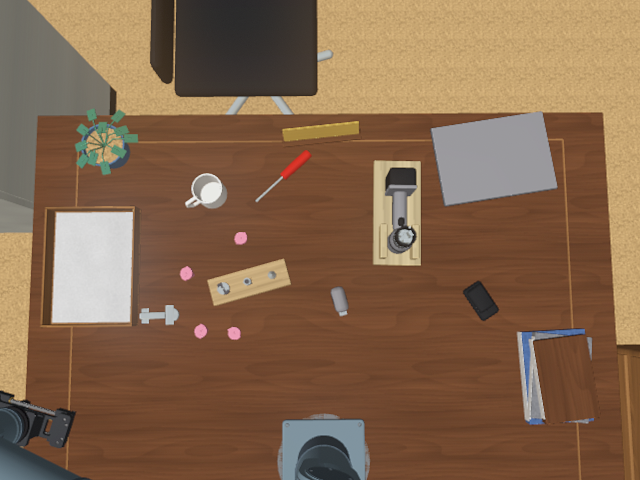

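```bash
python3 - <<'E'
from h import *
a=cv2.imread("pics/scene0.png")[230:360,330:500];b=cv2.imread("pics/top0.png")[210:360,165:300]
a=cv2.resize(a,(520,398),interpolation=3);b=cv2.resize(b,None,fx=2,fy=2)
cv2.imwrite("pics/c1.png",np.hstack([a,cv2.copyMakeBorder(b,0,98,0,0,0)]))
E
```

```text
(no output)
```

The scene view shows the drill at (272,165) and the block with three steel bits at (380,266), (402,280) and (426,296). Four pink look-alikes stand around the block. In the top view the wide head is at (223,288). The next crop should confirm that.

View pics/c1.png

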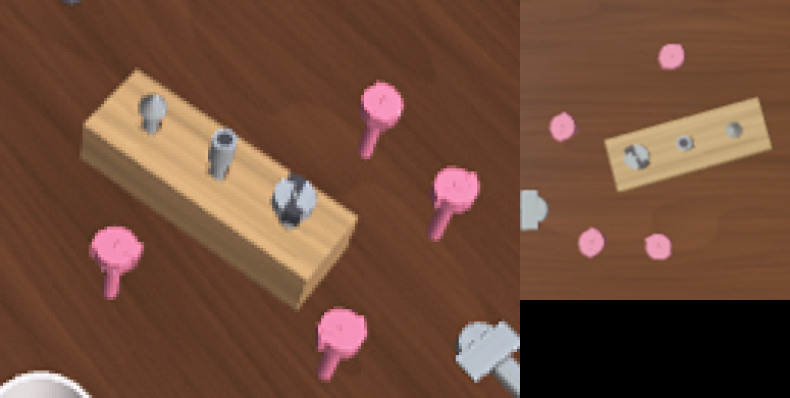

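```bash
python3 - <<'E'
from h import *
# steel bit heads / sleeve crop, scaled
a=cv2.imread("pics/scene0.png")[145:215,245:310];b=cv2.imread("pics/top0.png")[210:265,375:430];c=cv2.imread("pics/top0.png")[270:305,205:240]
f=lambda x,s:cv2.resize(x,None,fx=s,fy=s,interpolation=0)
A,B,C=f(a,5),f(b,5),f(c,5)
H=360;p=lambda x:cv2.copyMakeBorder(x,0,H-x.shape[0],0,5,0)
cv2.imwrite("pics/c2.png",np.hstack([p(A),p(B),p(C)]))
E
```

```text
(no output)
```

View pics/c2.png

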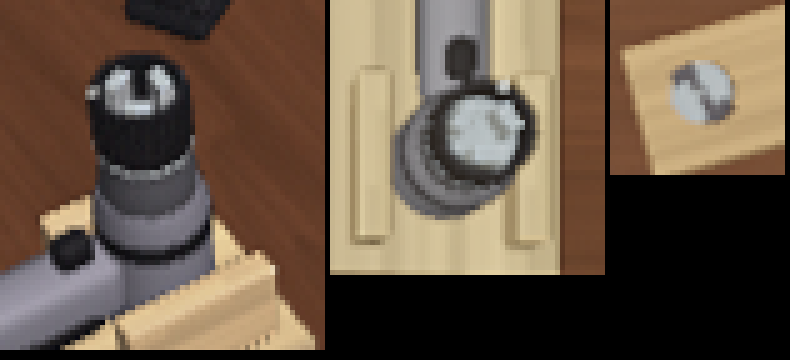

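The boring bit has the widest head with a slot and sits at the block's left end, at scene (426,295) and top (223.4,288.4). The sleeve top is at about scene (272.8,162) and top (405.5,236.5). Next I triangulate both and overlay circles as a check.

```bash
cat > m.py <<'E'
from h import *
from scipy.optimize import least_squares
E
python3 - <<'E'
from h import *
P=tri([("scene",426.1,295),("top",223.4,288.4)]);print("disc",P.round(4), atz("scene",426.1,295,.084).round(4),atz("top",223.4,288.4,.084).round(4))
Q=tri([("scene",272.8,162),("top",405.5,236.5)]);print("chuck",Q.round(4),atz("scene",272.8,162,.188).round(4),atz("top",405.5,236.5,.188).round(4))
# block corners from top picture: wood mask
b=cv2.imread("pics/top0.png")[250:315,200:300]
h=cv2.cvtColor(b,cv2.COLOR_BGR2HSV);m=((h[...,2]>150)).astype(np.uint8)
m=cv2.morphologyEx(m,cv2.MORPH_CLOSE,np.ones((9,9)))
c=max(cv2.findContours(m,0,1)[0],key=cv2.contourArea);r=cv2.minAreaRect(c);bx=cv2.boxPoints(r)+[200,250]
print(r,[atz("top",*q,.05)[:2].round(3) for q in bx])
for n,z in(("scene",3),("top",0)):
    im=cv2.imread(f"pics/{n}0.png");im=cv2.resize(im,None,fx=6,fy=6,interpolation=cv2.INTER_NEAREST)
    for (x,y,z,rr) in((*P[:2],.084,.016),(*Q[:2],.188,.025),(*Q[:2],.146,.025),(*P[:2],.07,.016)):
        pts=np.array([proj(n,[x+rr*np.cos(t),y+rr*np.sin(t),z]) for t in np.linspace(0,6.28,60)])
        cv2.polylines(im,[((pts+.5)*6).astype(int)],1,(0,0,255),1)
    a=[(im[v*6-150:v*6+150,u*6-150:u*6+150]) for u,v in ((proj(n,[*P[:2],.07])).astype(int),(proj(n,[*Q[:2],.17])).astype(int))]
    globals()[n]=np.hstack(a)
cv2.imwrite("pics/ov.png",np.vstack([scene,top]))
E
```

```text
disc [0.4546 0.2574 0.0705] [0.4601 0.2634 0.084 ] [0.4556 0.2537 0.084 ]
chuck [ 0.5757 -0.2058  0.182 ] [ 0.5779 -0.1999  0.188 ] [ 0.5755 -0.2052  0.188 ]
((48.3602294921875, 31.731733322143555), (27.220050811767578, 80.15478515625), 74.24882507324219) [array([0.48 , 0.306]), array([0.537, 0.101]), array([0.467, 0.082]), array([0.411, 0.285])]
```

View pics/ov.png

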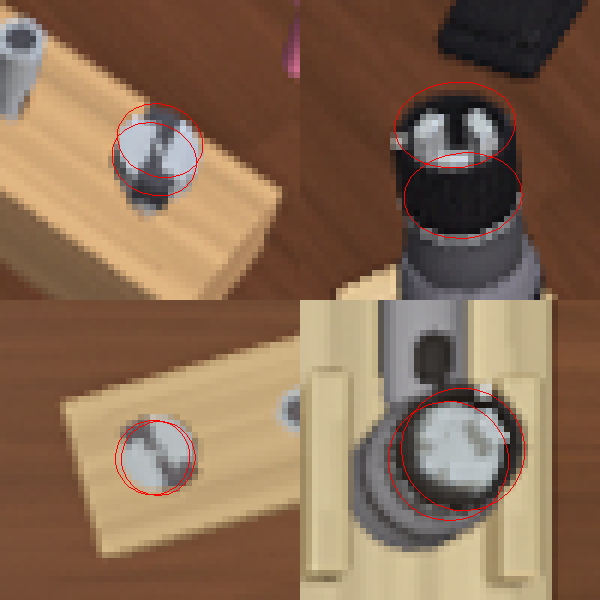

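```bash
python3 - <<'E'
from h import *
from scipy.optimize import least_squares
T=cv2.imread("pics/top0.png");S=cv2.imread("pics/scene0.png")
def blob(im,u,v,r,f):
    c=im[v-r:v+r+1,u-r:u+r+1];h=cv2.cvtColor(c,cv2.COLOR_BGR2HSV);m=f(h).astype(np.uint8)
    n,l,st,ce=cv2.connectedComponentsWithStats(m);k=1+np.argmax(st[1:,4]);pts=cv2.findContours((l==k).astype(np.uint8),0,1)[0][0]
    e=cv2.fitEllipse(pts);x,y,w,hh,a=st[k];print(np.round(ce[k]+[u-r,v-r],1),"box",x+u-r,y+v-r,w,hh,a,"ell",np.round(e[0],1)+[u-r,v-r],np.round(e[1],1))
    return ce[k]+[u-r,v-r]
print("disc top");d=blob(T,223,288,9,lambda h:(h[...,1]<70))
print("disc scene");blob(S,426,297,10,lambda h:(h[...,1]<70))
print("bore top");b=blob(T,405,236,11,lambda h:(h[...,2]>120))
print("ring top, dark");blob(T,405,236,15,lambda h:(h[...,2]<60))
print("bore scene");blob(S,273,163,12,lambda h:(h[...,2]>100))
print("ring scene");blob(S,273,170,22,lambda h:(h[...,2]<50))
print(atz("top",*d,.084).round(4),atz("top",*b,.187).round(4))
for n,z in(("disc",.084),("ch",.188)):
  pass
print("drill cradle axis / others via top")
for q in((248,281),(272,275)):print(atz("top",*q,.09).round(4))
E
```

```text
disc top
[222.7 288. ] box 217 282 13 13 134 ell [222.8 288. ] [12.1 12.3]
disc scene
[425.6 294.9] box 419 287 15 18 196 ell [425.6 295. ] [13.7 16.5]
bore top
[405.4 235.7] box 399 229 15 15 165 ell [405.4 235.7] [13.4 14.1]
ring top, dark
[403.7 234.4] box 395 221 21 26 139 ell [404.4 235. ] [18.8 23.9]
bore scene
[277.1 159.5] box 265 151 21 25 73 ell [273.6 165.4] [21.3 28.7]
ring scene
[273.  168.8] box 263 156 21 23 274 ell [272.8 167.2] [19.5 22.1]
[0.4566 0.2554 0.084 ] [ 0.5775 -0.2052  0.187 ]
drill cradle axis / others via top
[0.474  0.1894 0.09  ]
[0.489  0.1275 0.09  ]
```

```bash
python3 -m handwheel '[[[-26,-20,0],0,1],[[-26,-20,0],0,1],[[-26,-20,0],0,1],[[-26,-20,0],0,1],[[-26,-20,0],0,1],[[-26,-20,0],0,1],[[-26,-20,0],0,0.4]]'; python3 -m handwheel '[[[-26,-20,0],0,0.4],[[-26,-20,0],0,0.4],[[-26,-20,0],0,0.4],[[-26,-20,0],0,0.4],[[-26,-20,0],0,0.4],[[-26,-20,0],0,0.4],[[-26,-20,0],0,0.4]]';python3 -m handwheel '[[[0,0,0],0.12,0.4],[[0,0,0],0.12,0.4],[[0,0,0],0.12,0.4],[[0,0,0],0.12,0.4],[[0,0,0],0.12,0.4],[[0,0,0],0.12,0.4],[[0,0,0],0.12,0.4],[[0,0,0],0.12,0.4]]'; python3 -c "
from h import *
s=read_state();print(s['joints'].round(3))"
```

```text
time: 1.58
position: [0.3166, 0.4386, 0.2389]
tcp_rot: [3.141, 0.0, 2.862]
wrist_force: [1.0, -0.4, 0.7]
gripper_width: 0.0838
finger_force: 0.0
time: 2.17
position: [0.4529, 0.2537, 0.239]
tcp_rot: [3.141, 0.0, 2.862]
wrist_force: [0.6, -0.2, -0.6]
gripper_width: 0.0619
finger_force: 0.0
time: 2.83
position: [0.452, 0.2552, 0.2389]
tcp_rot: [3.141, -0.0, 1.896]
wrist_force: [0.6, -0.3, 0.8]
gripper_width: 0.0615
finger_force: 0.0
[-0.862  0.32   0.321  1.898 -0.123  0.942 -0.159]
```

```bash
python3 -m handwheel '[[[0,0,0],0.05,0.4],[[-1,4.5,0],0,0.4],[[0,0,35],0,0.4],[[0,0,35],0,0.4],[[0,0,35],0,0.4],[[0,0,30],0,0.4],[[0,0,0],0,0.4]]'; python3 - <<'E'
from h import *
S=read_camera("scene");T=read_camera("top")
f=lambda im,u,v,r,s:cv2.resize(im[v-r:v+r,u-r:u+r],None,fx=s,fy=s,interpolation=cv2.INTER_CUBIC)
cv2.imwrite("pics/hov.png",np.hstack([f(S,426,285,40,5),f(T,225,285,40,5)]))
p=read_state()["position"];print(proj("scene",p))
E
```

```text
time: 3.42
position: [0.4535, 0.2535, 0.099]
tcp_rot: [-3.133, 0.003, 1.854]
wrist_force: [-0.8, -0.5, 0.3]
gripper_width: 0.0618
finger_force: 0.0
[426.18720171 287.10271511]
```

View pics/hov.png

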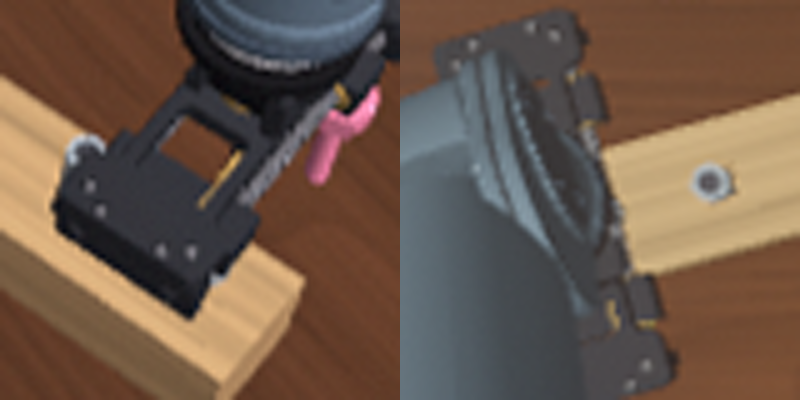

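The hover shows the gripper over the block's left end. The nut driver is clear beside it, and the fingers straddle the block crossways. I let it settle first.

```bash
python3 -m handwheel '[[[0,0,0],0,0.4],[[0,0,0],0,0.4],[[0,0,0],0,0.4]]'; python3 -m handwheel '[[[0,0,15],0,0.4],[[0,0,0],0,0.4],[[0,0,0],0,0.4]]'
```

```text
time: 3.77
position: [0.4578, 0.2562, 0.1056]
tcp_rot: [3.138, -0.001, 1.852]
wrist_force: [-0.1, -0.1, 0.5]
gripper_width: 0.0616
finger_force: 0.0
time: 4.02
position: [0.4566, 0.2554, 0.0892]
tcp_rot: [-3.142, -0.0, 1.852]
wrist_force: [0.1, -0.7, -0.4]
gripper_width: 0.0618
finger_force: 0.0
```

```bash
python3 -m handwheel '[[[0,0,15],0,0.4],[[0,0,15],0,0.4],[[0,0,0],0,0.4],[[0,0,0],0,0.4]]'; python3 -m handwheel '[[[0,0,0],0,-1],[[0,0,0],0,-1],[[0,0,0],0,-1],[[0,0,0],0,-1],[[0,0,0],0,-1],[[0,0,0],0,-1]]'
```

```text
time: 4.35
position: [0.4566, 0.2553, 0.0591]
tcp_rot: [-3.141, 0.0, 1.852]
wrist_force: [-0.3, 0.2, 0.3]
gripper_width: 0.0621
finger_force: 0.0
time: 4.85
position: [0.4568, 0.2555, 0.0591]
tcp_rot: [3.141, -0.0, 1.852]
wrist_force: [-0.9, -0.4, 4.0]
gripper_width: 0.0304
finger_force: 30.0
```

```bash
python3 -m handwheel '[[[0,0,-15],0,-1],[[0,0,-25],0,-1],[[0,0,-35],0,-1],[[0,0,-35],0,-1],[[0,0,-35],0,-1],[[0,0,-35],0,-1],[[0,0,0],0,-1],[[0,0,0],0,-1]]'; python3 - <<'E'
from h import *
S=read_camera("scene");T=read_camera("top");s=read_state()
p=s["position"];q=proj("scene",p);print(q,s['joints'].round(2));u,v=q.astype(int)
f=lambda im,u,v,r,s:cv2.resize(im[v-r:v+r,u-r:u+r],None,fx=s,fy=s,interpolation=cv2.INTER_CUBIC)
cv2.imwrite("pics/lift.png",np.hstack([f(S,u,v+10,40,5),f(S,426,295,40,5)]))
E
```

```text
time: 5.52
position: [0.4574, 0.2559, 0.2402]
tcp_rot: [3.138, -0.002, 1.852]
wrist_force: [-1.0, -1.1, -1.9]
gripper_width: 0.0306
finger_force: 30.0
[437.07583397 252.77046798] [-0.87  0.33  0.34  1.89 -0.13  0.94 -0.19]
```

View pics/lift.png

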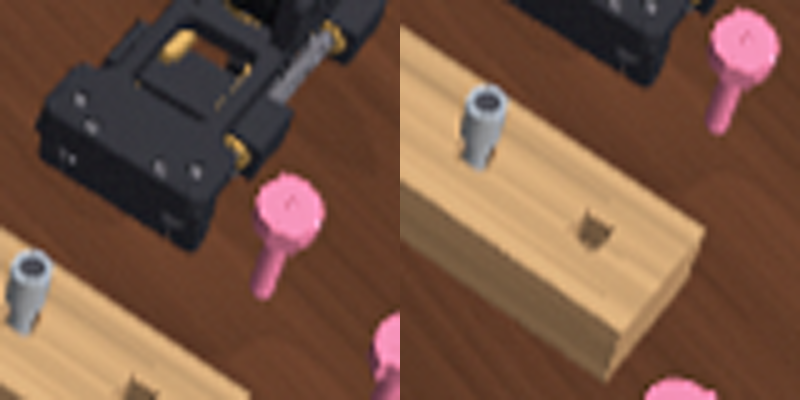

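The bit is out: the hole at crop (595,230) is empty and the nut driver is still in place. Now I carry it to above the chuck and turn so that the scene camera sees it between the fingers.

```bash
python3 -m handwheel '[[[-10,0,-20],0,-1],[[-26,-1,-20],0,-1],[[-34,-1,-10],0,-1],[[-34,-1,0],0,-1],[[-34,-1,0],0,-1],[[-34,-1,0],0,-1],[[-34,-1,0],0,-1],[[-34,-1,0],0,-1]]'; python3 -m handwheel '[[[-34,-1,0],0,-1],[[-34,-1,0],0,-1],[[-34,-1,0],0,-1],[[-34,-1,0],0,-1],[[-34,-1,0],0,-1],[[-34,-1,0],0,-1],[[-22,0,0],0,-1],[[-10,0,0],0,-1]]';python3 -m handwheel '[[[0,0,0],0.12,-1],[[0,0,0],0.12,-1],[[0,0,0],0.12,-1],[[0,0,0],0.12,-1],[[0,0,0],0.12,-1],[[0,0,0],0.12,-1],[[0,0,0],0,-1],[[0,0,0],0,-1]]'
```

```text
time: 6.28
position: [0.5154, 0.0212, 0.2866]
tcp_rot: [-3.138, -0.0, 1.852]
wrist_force: [0.2, 0.7, -2.7]
gripper_width: 0.0304
finger_force: 30.0
time: 6.95
position: [0.5748, -0.2095, 0.2863]
tcp_rot: [-3.137, 0.0, 1.847]
wrist_force: [-0.0, 0.1, -1.4]
gripper_width: 0.0304
finger_force: 30.0
time: 7.62
position: [0.5757, -0.2043, 0.2873]
tcp_rot: [-3.139, 0.001, 1.136]
wrist_force: [-0.7, 0.1, -1.5]
gripper_width: 0.0307
finger_force: 30.0
```

```bash
python3 -m handwheel '[[[0,2,10],0,-1],[[0,0,12],0,-1],[[0,0,8],0,-1],[[0,0,0],0,-1],[[0,0,0],0,-1]]'; python3 - <<'E'
from h import *
S=read_camera("scene");T=read_camera("top");s=read_state()
p=s["position"];print(s['joints'].round(2))
f=lambda im,u,v,r,s:cv2.resize(im[v-r:v+r,u-r:u+r],None,fx=s,fy=s,interpolation=cv2.INTER_CUBIC)
cv2.imwrite("pics/ch1.png",np.hstack([f(S,272,155,40,5),f(T,405,236,40,5)]))
for z in (.21,.188):print(proj("scene",[p[0],p[1],z]))
E
```

```text
time: 8.03
position: [0.5774, -0.2063, 0.2577]
tcp_rot: [-3.14, 0.0, 1.132]
wrist_force: [0.1, -0.6, -1.5]
gripper_width: 0.0306
finger_force: 30.0
[-0.21  0.53  0.69  1.65 -0.37  1.1   0.15]
[270.64137496 154.01158895]
[271.3818474  160.42715401]
```

View pics/ch1.png

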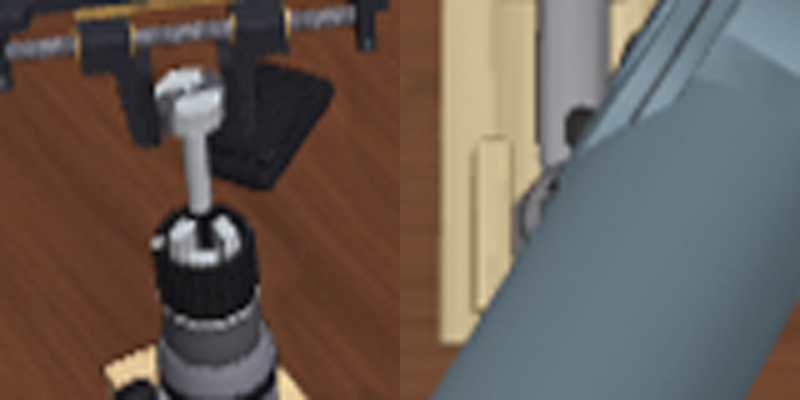

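The shank hangs upright, right over the open chuck: foot at crop (203,210), mouth centre near (206,240). The lateral alignment is good. I nudge 1.5 mm towards the camera and then go down in stages.

```bash
python3 -m handwheel '[[[1.5,0,0],0,-1],[[0,0,8],0,-1],[[0,0,8],0,-1],[[0,0,8],0,-1],[[0,0,0],0,-1]]';python3 -m handwheel '[[[0,0,6],0,-1],[[0,0,6],0,-1],[[0,0,0],0,-1]]'
```

```text
time: 8.55
position: [0.5775, -0.2044, 0.2324]
tcp_rot: [-3.138, 0.001, 1.132]
wrist_force: [0.1, 0.4, -2.3]
gripper_width: 0.0306
finger_force: 30.0
time: 8.8
position: [0.578, -0.2048, 0.2214]
tcp_rot: [-3.14, 0.0, 1.132]
wrist_force: [-0.1, -0.1, -1.5]
gripper_width: 0.0305
finger_force: 30.0
```

Foot is about 18 mm inside with no contact.

```bash
python3 -m handwheel '[[[0,0,6],0,-1],[[0,0,6],0,-1],[[0,0,6],0,-1],[[0,0,5],0,-1],[[0,0,0],0,-1],[[0,0,0],0,-1]]';python3 -m handwheel '[[[0,0,2],0,-1],[[0,0,2],0,-1],[[0,0,0],0,-1],[[0,0,0],0,-1]]'
```

```text
time: 9.3
position: [0.5784, -0.205, 0.1994]
tcp_rot: [-3.141, 0.0, 1.132]
wrist_force: [-0.2, 0.2, -1.8]
gripper_width: 0.0307
finger_force: 30.0
time: 9.63
position: [0.5786, -0.205, 0.1957]
tcp_rot: [-3.142, -0.0, 1.132]
wrist_force: [1.3, -0.5, -1.1]
gripper_width: 0.0304
finger_force: 30.0
```

```bash
python3 -m handwheel '[[[0,0,1.5],0,-1],[[0,0,0],0,-1],[[0,0,0],0,-1]]';python3 -m handwheel '[[[0,0,1],0,-1],[[0,0,0],0,-1],[[0,0,0],0,-1]]'
```

```text
time: 9.88
position: [0.5786, -0.205, 0.1942]
tcp_rot: [-3.142, -0.0, 1.132]
wrist_force: [0.2, -0.3, -1.4]
gripper_width: 0.0309
finger_force: 30.0
time: 10.13
position: [0.5787, -0.2051, 0.1933]
tcp_rot: [3.141, 0.0, 1.132]
wrist_force: [0.1, -0.5, -2.1]
gripper_width: 0.0305
finger_force: 30.0
```

```bash
python3 -m handwheel '[[[0,0,0.7],0,-1],[[0,0,0],0,-1],[[0,0,0],0,-1]]';python3 -m handwheel '[[[0,0,0],0,-0.2],[[0,0,0],0,0.2],[[0,0,0],0,1],[[0,0,0],0,1],[[0,0,0],0,1],[[0,0,0],0,1],[[0,0,0],0,1],[[0,0,0],0,1]]'; python3 - <<'E'
from h import *
S=read_camera("scene")
cv2.imwrite("pics/ch2.png",cv2.resize(S[110:190,222:322],None,fx=6,fy=6,interpolation=cv2.INTER_CUBIC))
E
```

```text
time: 10.38
position: [0.5789, -0.2052, 0.1931]
tcp_rot: [3.141, -0.0, 1.132]
wrist_force: [-2.3, -0.1, 4.7]
gripper_width: 0.0306
finger_force: 30.0
time: 11.05
position: [0.5786, -0.2051, 0.1925]
tcp_rot: [-3.142, 0.0, 1.132]
wrist_force: [0.3, 0.0, -0.1]
gripper_width: 0.0796
finger_force: 0.0
```

View pics/ch2.png

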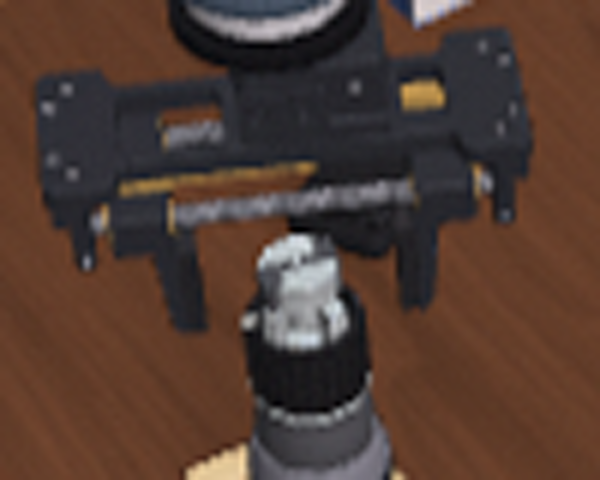

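The bit stands fully home (contact at the expected height), and its head is just above the sleeve between the open fingers. Next: turn back, go down around the sleeve and grip it.

```bash
python3 -m handwheel '[[[0,0,0],-0.12,1],[[0,0,0],-0.12,1],[[0,0,0],-0.12,1],[[0,0,0],-0.12,1],[[0,0,0],-0.12,1],[[0,0,0],-0.12,1],[[0,0,0],0,1],[[0,0,0],0,1]]'; python3 -m handwheel '[[[0,0,8],0,1],[[0,0,8],0,1],[[0,0,7],0,1],[[0,0,0],0,1],[[0,0,0],0,1]]'; python3 -m handwheel '[[[0,0,0],0,-1],[[0,0,0],0,-1],[[0,0,0],0,-1],[[0,0,0],0,-1],[[0,0,0],0,-1],[[0,0,0],0,-1]]';  python3 -c "
from h import *
s=read_state();print(s['joints'].round(3),s['wrist_torque'])"
```

```text
time: 11.77
position: [0.5786, -0.2052, 0.1926]
tcp_rot: [3.141, -0.0, 1.848]
wrist_force: [-0.2, 0.3, -0.3]
gripper_width: 0.0882
finger_force: 0.0
time: 12.18
position: [0.5781, -0.2048, 0.1686]
tcp_rot: [-3.14, -0.001, 1.851]
wrist_force: [0.6, 0.5, 0.1]
gripper_width: 0.0885
finger_force: 0.0
time: 12.68
position: [0.5789, -0.205, 0.1697]
tcp_rot: [3.141, 0.0, 1.852]
wrist_force: [3.2, 0.2, -2.1]
gripper_width: 0.0502
finger_force: 27.6
[-0.056  0.591  0.456  1.717 -0.317  0.907  0.811] [ 0.13584785 -0.43571203 -0.15392741]
```

```bash
python3 -m handwheel '[[[0,0,0],0,-1],[[0,0,0],0.08,-1],[[0,0,0],0.1,-1],[[0,0,0],0.1,-1],[[0,0,0],0.1,-1],[[0,0,0],0.1,-1],[[0,0,0],0,-1],[[0,0,0],0,-1]]'; python3 - <<'E'
from h import *
s=read_state();print(s['joints'].round(3),s['wrist_torque'])
S=read_camera("scene")
cv2.imwrite("pics/t1.png",cv2.resize(S[110:190,222:322],None,fx=6,fy=6,interpolation=cv2.INTER_CUBIC))
E
```

```text
time: 13.35
position: [0.5791, -0.205, 0.1697]
tcp_rot: [3.141, 0.0, 1.375]
wrist_force: [2.6, -0.7, -0.6]
gripper_width: 0.0503
finger_force: 30.0
[-0.137  0.617  0.577  1.722 -0.406  0.924  0.408] [-0.09246913 -0.35254493 -0.17756699]
```

```bash
python3 -m handwheel '[[[0,0,0],0.1,-1],[[0,0,0],0.1,-1],[[0,0,0],0.1,-1],[[0,0,0],0.1,-1],[[0,0,0],0.1,-1],[[0,0,0],0.1,-1],[[0,0,0],0.1,-1],[[0,0,0],0.1,-1]]'; python3 - <<'E'
from h import *
s=read_state();print(s['joints'].round(3),s['wrist_torque'])
S=read_camera("scene")
cv2.imwrite("pics/t2.png",cv2.resize(S[110:190,222:322],None,fx=6,fy=6,interpolation=cv2.INTER_CUBIC))
cv2.imwrite("pics/t.png",np.hstack([cv2.resize(cv2.imread(f"pics/t{i}.png"),(400,320)) for i in (1,2)]))
E
```

```text
time: 14.07
position: [0.5794, -0.2053, 0.1697]
tcp_rot: [3.14, -0.001, 0.571]
wrist_force: [3.9, -1.3, -2.0]
gripper_width: 0.0505
finger_force: 30.0
[-0.262  0.68   0.777  1.728 -0.564  0.969 -0.266] [-0.338868   -0.53077255  0.34376356]
```

View pics/t.png

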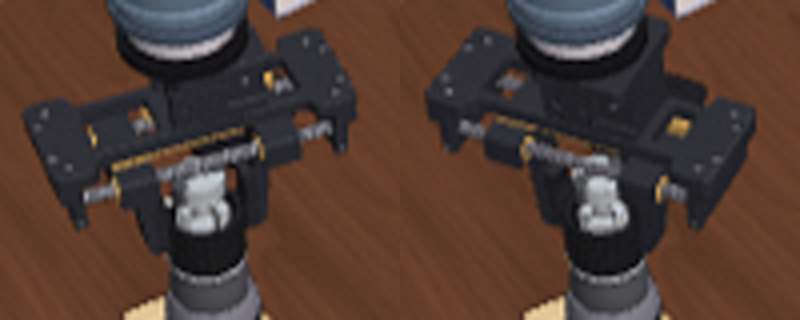

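The gripper holds the sleeve and turns with it, and the bit stays upright inside. I've used 9 pictures, so I'll watch the torque for the rest.

```bash
python3 -m handwheel '[[[0,0,0],0.1,-1],[[0,0,0],0.1,-1],[[0,0,0],0.1,-1],[[0,0,0],0,-1]]'; python3 -c "
from h import *
s=read_state();print(s['joints'].round(3),s['wrist_torque'])";python3 -m handwheel '[[[0,0,0],0.08,-1],[[0,0,0],0.08,-1],[[0,0,0],0.08,-1],[[0,0,0],0.06,-1],[[0,0,0],0,-1]]'; python3 -c "
from h import *
s=read_state();print(s['joints'].round(3),s['wrist_torque'])"
```

```text
time: 14.45
position: [0.5795, -0.2054, 0.1697]
tcp_rot: [3.14, -0.001, 0.273]
wrist_force: [3.3, -2.1, -0.9]
gripper_width: 0.0504
finger_force: 30.0
[-0.304  0.71   0.851  1.73  -0.625  0.993 -0.515] [-0.32990597 -0.73466121  0.08330483]
time: 14.87
position: [0.5791, -0.2055, 0.1699]
tcp_rot: [3.14, -0.001, -0.023]
wrist_force: [3.5, -2.5, 2.6]
gripper_width: 0.0503
finger_force: 30.0
[-0.343  0.743  0.922  1.732 -0.684  1.02  -0.763] [-0.51890504 -0.38457693  0.7291909 ]
```

```bash
for i in 1 2; do python3 -c "
from h import *
s=read_state();print(s['wrist_torque'])"; python3 -m handwheel '[[[0,0,0],0.05,-1],[[0,0,0],0.03,-1],[[0,0,0],0,-1]]'; done; python3 -c "
from h import *
s=read_state();print(s['wrist_torque'])"
```

```text
[-0.51890504 -0.38457693  0.7291909 ]
time: 15.12
position: [0.5788, -0.2055, 0.17]
tcp_rot: [3.141, -0.0, -0.102]
wrist_force: [2.7, -1.6, 3.7]
gripper_width: 0.0502
finger_force: 30.0
[-0.47910725 -0.14797445  1.1229583 ]
time: 15.37
position: [0.5787, -0.2055, 0.17]
tcp_rot: [3.141, -0.0, -0.184]
wrist_force: [0.9, -1.1, 5.0]
gripper_width: 0.0503
finger_force: 30.0
[-0.39083819  0.00216407  1.01662386]
```

Torque rose to about 1 N m at a turn of about 2.0 rad, so the sleeve is on its stop. Release, retreat upwards and look once more.

```bash
python3 -m handwheel '[[[0,0,0],0,1],[[0,0,0],0,1],[[0,0,0],0,1],[[0,0,0],0,1],[[0,0,0],0,1],[[0,0,0],0,1],[[0,0,0],0,1],[[0,0,0],0,1]]';python3 -m handwheel '[[[0,0,-15],0,1],[[0,0,-25],0,1],[[0,0,-30],0,1],[[0,0,-30],0,1],[[0,0,-30],0,1],[[0,0,0],0,1]]'; python3 -m handwheel '[[[-35,0,0],0,1],[[-35,0,0],0,1],[[-35,0,0],0,1],[[-35,0,0],0,1],[[-30,0,0],0,1],[[0,0,0],0,1],[[0,0,0],0,1]]'; python3 - <<'E'
from h import *
S=read_camera("scene");T=read_camera("top")
f=lambda im,u,v:cv2.resize(im[v-30:v+30,u-30:u+30],(400,400),interpolation=cv2.INTER_CUBIC)
g=lambda im:cv2.resize(im,(400,300),interpolation=cv2.INTER_AREA)[:200]
cv2.imwrite("pics/end.png",np.vstack([np.hstack([f(S,272,160),f(T,405,236)]),np.hstack([g(S[60:]),g(T[90:])])]))
for n in("boring_bit","sleeve"):
  for c in("scene","top"):
    for r in search_frame(n,c)[:6]:print(n,c,round(r["score"],2),cam2w(c,r["centre"]).round(3))
E
```

```text
time: 16.03
position: [0.5785, -0.205, 0.1695]
tcp_rot: [-3.142, 0.0, -0.188]
wrist_force: [-0.5, -0.7, -0.9]
gripper_width: 0.0883
finger_force: 0.0
time: 16.53
position: [0.5806, -0.2074, 0.3065]
tcp_rot: [3.14, -0.009, -0.189]
wrist_force: [1.1, -0.9, 0.6]
gripper_width: 0.088
finger_force: 0.0
time: 17.12
position: [0.411, -0.1726, 0.3002]
tcp_rot: [-3.136, -0.002, -0.188]
wrist_force: [0.1, 0.2, 0.5]
gripper_width: 0.088
finger_force: 0.0
boring_bit scene 0.8 [0.498 0.359 0.074]
boring_bit scene 0.59 [0.349 0.319 0.08 ]
boring_bit scene 0.5 [0.345 0.235 0.075]
boring_bit scene 0.45 [ 0.58  -0.199  0.215]
boring_bit top 0.51 [ 0.577 -0.21   0.217]
boring_bit top 0.5 [0.347 0.31  0.079]
boring_bit top 0.4 [0.344 0.225 0.076]
sleeve scene 0.79 [ 0.587 -0.183  0.175]
sleeve top 0.57 [0.792 0.071 0.023]
sleeve top 0.54 [ 0.575 -0.2    0.185]
```

View pics/end.png

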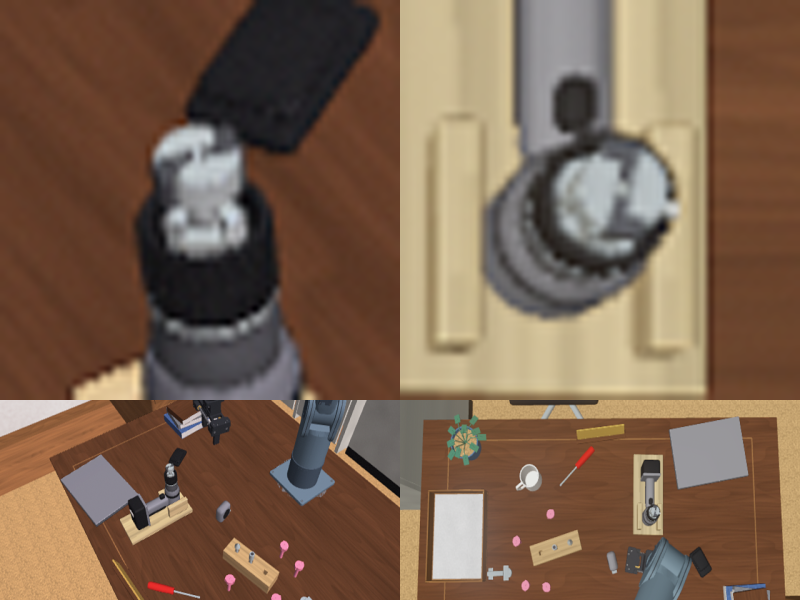

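```bash
cat > mark.py <<'E'
from h import *
for im in(cv2.imread("pics/top0.png"),read_camera("top")):
    g=im.min(2).astype(int)
    for u0,v0 in[proj("top",[.5778,-.205,z]) for z in(.186,)]:
        r=[]
        for a in range(-180,180,4):
            t=np.radians(a);r.append((max(g[int(round(v0-k*np.sin(t))),int(round(u0+k*np.cos(t)))] for k in(9.5,10.5,11.5)),a))
        print([x[1:]+x[:1] for x in sorted(r)[::-1][:14]])
E
python3 mark.py; python3 - <<'E'
from h import *
b=cv2.imread("pics/top0.png")
for im in(b,read_camera("top")):print(im[224:248,394:420].min(2))
E
```

```text
[(68, np.int64(201)), (64, np.int64(201)), (72, np.int64(193)), (60, np.int64(189)), (76, np.int64(164)), (36, np.int64(157)), (-44, np.int64(157)), (-32, np.int64(154)), (-36, np.int64(154)), (-48, np.int64(153)), (124, np.int64(150)), (4, np.int64(149)), (-12, np.int64(149)), (-40, np.int64(149))]
[(-8, np.int64(201)), (32, np.int64(177)), (16, np.int64(170)), (0, np.int64(166)), (-4, np.int64(166)), (76, np.int64(163)), (24, np.int64(158)), (20, np.int64(158)), (-32, np.int64(156)), (-36, np.int64(156)), (-12, np.int64(155)), (-44, np.int64(155)), (44, np.int64(154)), (40, np.int64(154))]
[[138 153 156 146  77  35  44  45  42  70 114 121 112 135 164 158 154 150
  141 138 127 124 127 125 129 140]
 [138 152 156 158 133  50  55  50  39  72  98  89  87 110 143 148 160 123
  128 152 144 145 150 148 138 122]
 [138 153 155 161 161 150 138  76  42  55  61  53  57  63 127 193 197  91
  120 160 153 152 154 154 140 113]
 [137 153 157 158 146 128 107  60  47  45  41  37  37  33 127 201 189  51
   94 147 155 153 153 153 139 113]
 [132 145 126 105  88  61  52  42  33  27  23  23  23  22  74 127
[... 4032 characters left out ...]
72  72  58
   32  49  97 144 150 144 132 113]
 [ 82  86  62  32  36  45  56  80 104 125 145 141 139 150 174 157  69  45
   40  60 118 157 148 144 132 112]
 [ 73  80  82  59  32  38  43  49  60  92 114 129 153 139 148 122  53  41
   54 107 148 153 147 144 132 112]
 [107  74  96 108  28  32  34  39  45  52  61  78  99  80  76  54  40  44
   94 148 155 152 147 144 133 112]
 [121  91  82 100  99  81  27  31  35  39  39  37  38  41  33  44  66  82
  117 156 153 152 147 144 132 112]
 [123 115  90  77  89  81  90 108  59  26  28  26  68  94  45  67  84  87
  121 154 154 152 148 144 133 112]
 [119 122 124 120  79  71  82  94  74  67  83  50  85 118 107  84  88  97
  119 154 150 149 146 144 133 112]]
```

```bash
python3 -c "
from h import *
print(proj('top',[.5778,-.205,.218]),proj('top',[.5778,-.205,.188]),proj('scene',[.5778,-.205,.218]),proj('scene',[.5778,-.205,.188]))"
python3 -m handwheel '[[[0,0,0],-0.12,1],[[0,0,0],-0.12,1],[[0,0,0],-0.12,1],[[0,0,0],-0.12,1],[[0,0,0],-0.12,1],[[0,0,0],-0.12,1],[[0,0,0],-0.12,1],[[0,0,0],0,1]]';python3 -m handwheel '[[[0,0,0],-0.12,1],[[0,0,0],-0.12,1],[[0,0,0],-0.12,1],[[0,0,0],0,1],[[0,0,0],0,1]]'; python3 -c "
from h import *
s=read_state();p=s['position'];y=s['tcp_rot'][2];d=np.array([.5782,-.205])-p[:2];print(s['joints'].round(2),1e3*d@[np.cos(y),np.sin(y)],1e3*d@[np.sin(y),-np.cos(y)])"
```

```text
[407.22341464 234.07889343] [405.37998885 235.5506238 ] [270.79883206 151.98039591] [271.80618371 160.77235275]
time: 18.18
position: [0.4117, -0.1735, 0.2994]
tcp_rot: [3.141, 0.001, 0.656]
wrist_force: [0.4, -0.5, 0.4]
gripper_width: 0.088
finger_force: 0.0
time: 18.6
position: [0.4116, -0.1735, 0.2994]
tcp_rot: [-3.141, 0.001, 1.005]
wrist_force: [0.4, -0.2, -0.6]
gripper_width: 0.0879
finger_force: 0.0
[-0.57  0.14  0.97  2.02 -0.14  1.05 -0.1 ] 62.61077189668584 157.54638373583674
```

```bash
python3 -m handwheel '[[[10.6,26.5,0],0,1],[[13,33,0],0,1],[[13,33,0],0,1],[[13,33,0],0,1],[[13,32,0],0,1],[[0,0,0],0,1],[[0,0,0],0,1]]'; python3 -c "
from h import *
s=read_state();p=s['position'];y=s['tcp_rot'][2];d=np.array([.5782,-.205])-p[:2];print(s['joints'].round(2),1e3*d@[np.cos(y),np.sin(y)],1e3*d@[np.sin(y),-np.cos(y)])"
```

```text
time: 19.18
position: [0.5793, -0.2039, 0.2983]
tcp_rot: [-3.141, 0.003, 1.008]
wrist_force: [-0.2, 0.1, 0.7]
gripper_width: 0.0881
finger_force: 0.0
[-0.32  0.54  0.86  1.61 -0.43  1.2   0.07] -1.538788592663112 -0.32924173322102535
```

```bash
python3 -m handwheel '[[[-1.5,0,25],0,1],[[0,0,30],0,1],[[0,0,30],0,1],[[0,0,25],0,1],[[0,0,12],0,1],[[0,0,7],0,1],[[0,0,0],0,1],[[0,0,0],0,1]]'; python3 -m handwheel '[[[0,0,0],0,-1],[[0,0,0],0,-1],[[0,0,0],0,-1],[[0,0,0],0,-1],[[0,0,0],0,-1],[[0,0,0],0,-1],[[0,0,0],0,-1]]'; for i in 1 2 3; do python3 -m handwheel '[[[0,0,0],0.06,-1],[[0,0,0],0.06,-1],[[0,0,0],0,-1],[[0,0,0],0,-1]]' | grep -E "rot|force"; python3 -c "
from h import *
print(read_state()['wrist_torque'])"; done
```

```text
time: 19.85
position: [0.5779, -0.2054, 0.1718]
tcp_rot: [3.14, -0.0, 1.011]
wrist_force: [-0.4, 0.5, 1.5]
gripper_width: 0.0881
finger_force: 0.0
time: 20.43
position: [0.5789, -0.2056, 0.1709]
tcp_rot: [3.138, 0.0, 1.012]
wrist_force: [5.8, -2.8, -2.3]
gripper_width: 0.0504
finger_force: 30.1
tcp_rot: [3.138, -0.0, 0.893]
wrist_force: [4.8, -3.3, -2.1]
finger_force: 30.1
[-0.37248488 -0.5534288   0.02697783]
tcp_rot: [3.138, -0.0, 0.773]
wrist_force: [5.5, -1.9, -2.2]
finger_force: 30.1
[-0.38556832 -0.60162822  0.11920326]
tcp_rot: [3.138, -0.002, 0.654]
wrist_force: [6.2, -1.6, -2.9]
finger_force: 30.2
[-0.2914372  -1.00090211  0.31469097]
```

```bash
for i in 1 2 3 4; do python3 -m handwheel '[[[0,0,0],0.06,-1],[[0,0,0],0.06,-1],[[0,0,0],0,-1],[[0,0,0],0,-1]]' | grep -E "rot|wrist_force"; python3 -c "
from h import *
print(read_state()['wrist_torque'])"; done
```

```text
tcp_rot: [3.138, -0.003, 0.536]
wrist_force: [6.9, -1.5, -2.3]
[-0.28639869 -1.23685385  0.81613175]
tcp_rot: [3.138, -0.003, 0.416]
wrist_force: [5.8, -1.4, 0.6]
[-0.38322534 -1.01500278  0.73825745]
tcp_rot: [3.139, -0.003, 0.295]
wrist_force: [5.0, -1.4, 1.7]
[-0.41552153 -0.95171933  0.68073565]
tcp_rot: [3.14, -0.002, 0.175]
wrist_force: [4.1, -1.2, 5.2]
[-0.46200884 -0.72307806  0.57541966]
```

```bash
python3 -m handwheel '[[[0,0,0],0,1],[[0,0,0],0,1],[[0,0,0],0,1],[[0,0,0],0,1],[[0,0,0],0,1],[[0,0,0],0,1],[[0,0,0],0,1],[[0,0,0],0,1]]' >/dev/null;python3 -m handwheel '[[[0,0,-15],0,1],[[0,0,-25],0,1],[[0,0,-30],0,1],[[0,0,-30],0,1],[[0,0,-30],0,1],[[0,0,0],0,1]]'; python3 -m handwheel '[[[-35,0,0],0,1],[[-35,0,0],0,1],[[-35,0,0],0,1],[[-35,0,0],0,1],[[-30,0,0],0,1],[[0,0,0],0,1],[[0,0,0],0,1]]'; python3 mark.py
```

```text
time: 23.93
position: [0.5795, -0.2073, 0.3075]
tcp_rot: [3.137, -0.008, 0.171]
wrist_force: [0.7, 0.1, -0.1]
gripper_width: 0.0879
finger_force: 0.0
time: 24.52
position: [0.4091, -0.2342, 0.3012]
tcp_rot: [-3.139, -0.003, 0.17]
wrist_force: [1.9, 0.3, -0.2]
gripper_width: 0.0877
finger_force: 0.0
[(68, np.int64(201)), (64, np.int64(201)), (72, np.int64(193)), (60, np.int64(189)), (76, np.int64(164)), (36, np.int64(157)), (-44, np.int64(157)), (-32, np.int64(154)), (-36, np.int64(154)), (-48, np.int64(153)), (124, np.int64(150)), (4, np.int64(149)), (-12, np.int64(149)), (-40, np.int64(149))]
[(-8, np.int64(200)), (32, np.int64(176)), (16, np.int64(170)), (0, np.int64(166)), (-4, np.int64(166)), (76, np.int64(163)), (24, np.int64(158)), (20, np.int64(158)), (-32, np.int64(156)), (-36, np.int64(156)), (-12, np.int64(155)), (-44, np.int64(155)), (40, np.int64(154)), (36, np.int64(154))]
```

```bash
python3 -m handwheel '[[[35,0,0],0,0.3],[[35,0,0],0,0.3],[[35,0,0],0,0.3],[[35,0,0],0,0.3],[[30,0,0],0,0.3],[[0,0,0],0,0.3],[[0,0,0],0,0.3]]';  python3 -c "
from h import *
s=read_state();p=s['position'];y=s['tcp_rot'][2];d=np.array([.5784,-.205])-p[:2];print(s['joints'].round(2),1e3*d@[np.cos(y),np.sin(y)],1e3*d@[np.sin(y),-np.cos(y)])"
```

```text
time: 25.15
position: [0.5795, -0.2039, 0.2992]
tcp_rot: [3.14, 0.002, 0.176]
wrist_force: [-0.5, -0.4, -0.3]
gripper_width: 0.0575
finger_force: 0.0
[-0.41  0.6   1.02  1.61 -0.54  1.24 -0.67] -1.309673652045796 0.9015276885226262
```

```bash
python3 -m handwheel '[[[-1.3,1,25],0,0.3],[[0,0,30],0,0.3],[[0,0,25],0,0.3],[[0,0,15],0,0.3],[[0,0,8],0,0.3],[[0,0,0],0,0.3],[[0,0,0],0,0.3]]';  python3 -m handwheel '[[[0,0,0],0,-1],[[0,0,0],0,-1],[[0,0,0],0,-1],[[0,0,0],0,-1],[[0,0,0],0,-1],[[0,0,0],0,-1]]'; for i in 1 2; do python3 -m handwheel '[[[0,0,-0.5],0,-1],[[0,0,0],0,-1],[[0,0,0],0,-1]]' | grep -E "pos|for"; done;  python3 -m handwheel '[[[0,0,1],0,-1],[[0,0,0],0,-1],[[0,0,0],0,-1]]' | grep -E "pos|for"
```

```text
time: 25.73
position: [0.5764, -0.2066, 0.1981]
tcp_rot: [3.141, -0.0, 0.171]
wrist_force: [-0.1, -0.1, -0.4]
gripper_width: 0.0569
finger_force: 0.0
time: 26.23
position: [0.5768, -0.2062, 0.1981]
tcp_rot: [3.141, -0.001, 0.172]
wrist_force: [0.3, 0.8, 3.4]
gripper_width: 0.0307
finger_force: 30.0
position: [0.5767, -0.2062, 0.1982]
wrist_force: [0.7, -0.2, 1.1]
finger_force: 30.0
position: [0.5766, -0.2062, 0.1982]
wrist_force: [3.0, -1.6, -3.3]
finger_force: 30.0
position: [0.5767, -0.2063, 0.1981]
wrist_force: [0.7, -0.4, 4.8]
finger_force: 30.0
```

```bash
for i in 1 2 3; do python3 -m handwheel '[[[0,0,-1],0,-1],[[0,0,0],0,-1],[[0,0,0],0,-1]]' | grep -E "pos|wrist"; done;  python3 -m handwheel '[[[0,0,3],0,-1],[[0,0,0],0,-1],[[0,0,0],0,-1]]' | grep -E "pos|wrist"
```

```text
position: [0.5765, -0.2061, 0.1982]
wrist_force: [3.6, -1.6, -3.8]
position: [0.5763, -0.2061, 0.1983]
wrist_force: [5.5, -3.9, -11.3]
position: [0.5762, -0.206, 0.1984]
wrist_force: [8.1, -5.0, -17.9]
position: [0.5766, -0.2063, 0.1981]
wrist_force: [1.6, 0.3, 3.2]
```

The pull test passes: 18 N upwards moved the bit less than 0.5 mm, so it is clamped. Both tightening runs ended at the torque limit with the sleeve index in the same place. Release, retreat and hand in.

```bash
python3 -m handwheel '[[[0,0,0],0,0],[[0,0,0],0,0.4],[[0,0,0],0,1],[[0,0,0],0,1],[[0,0,0],0,1],[[0,0,0],0,1],[[0,0,0],0,1],[[0,0,0],0,1]]';python3 -m handwheel '[[[0,0,-15],0,1],[[0,0,-25],0,1],[[0,0,-30],0,1],[[0,0,-30],0,1],[[0,0,0],0,1],[[0,0,0],0,1]]'; python3 -m handwheel '[[[-35,0,0],0,1],[[-35,0,0],0,1],[[-35,0,0],0,1],[[-35,0,0],0,1],[[-30,0,0],0,1],[[0,0,0],0,1],[[0,0,0],0,1]]'; python3 - <<'E'
from h import *
import subprocess
T=read_camera("top");S=read_camera("scene")
for n in("boring_bit","sleeve"):
  for c in("scene","top"):
    for r in search_frame(n,c)[:6]:
      w=cam2w(c,r["centre"])
      if w[2]>.1:print(n,c,w.round(3))
E
python3 mark.py | tail -1 | cut -c1-60
```

```text
time: 28.65
position: [0.5764, -0.2061, 0.1975]
tcp_rot: [-3.142, 0.0, 0.172]
wrist_force: [0.0, -1.2, 0.3]
gripper_width: 0.0822
finger_force: 0.0
time: 29.15
position: [0.5771, -0.2067, 0.299]
tcp_rot: [3.14, -0.003, 0.172]
wrist_force: [0.2, -0.0, -1.1]
gripper_width: 0.088
finger_force: 0.0
time: 29.73
position: [0.4076, -0.2347, 0.2968]
tcp_rot: [-3.139, -0.0, 0.17]
wrist_force: [0.2, 0.2, 0.0]
gripper_width: 0.0879
finger_force: 0.0
boring_bit scene [ 0.581 -0.203  0.216]
boring_bit top [ 0.578 -0.208  0.217]
sleeve top [ 0.574 -0.196  0.182]
[(-8, np.int64(202)), (0, np.int64(193)), (-4, np.int64(193)
```

I have 30 s left, so one more tightening stroke, gripped deeper and turned faster, will show whether the sleeve really ends on its stop.

```bash
python3 -m handwheel '[[[35,0,0],0,1],[[35,0,0],0,1],[[35,0,0],0,1],[[35,0,0],0,1],[[30,0,0],0,1],[[0,0,0],0,1],[[0,0,0],0,1]]' >/dev/null; python3 -m handwheel '[[[0,0,0],-0.12,1],[[0,0,0],-0.12,1],[[0,0,0],-0.12,1],[[0,0,0],-0.12,1],[[0,0,0],-0.12,1],[[0,0,0],-0.12,1],[[0,0,0],0,1],[[0,0,0],0,1]]';  python3 -c "
from h import *
s=read_state();p=s['position'];y=s['tcp_rot'][2];d=np.array([.5782,-.205])-p[:2];print(s['joints'].round(2),1e3*d@[np.cos(y),np.sin(y)],1e3*d@[np.sin(y),-np.cos(y)])"
```

```text
time: 31.33
position: [0.5755, -0.2067, 0.2977]
tcp_rot: [-3.141, -0.0, 0.887]
wrist_force: [-0.1, -0.2, -0.3]
gripper_width: 0.0882
finger_force: 0.0
[-0.3   0.52  0.83  1.62 -0.41  1.19 -0.06] 3.0206651941383864 0.9691720390902845
```

```bash
cat > tq.py <<'E'
from h import *
s=read_state();print(round(s['tcp_rot'][2],3),s['wrist_torque'].round(2),s['wrist_force'].round(1))
E
python3 -m handwheel '[[[3,1,25],0,1],[[0,0,30],0,1],[[0,0,30],0,1],[[0,0,25],0,1],[[0,0,13],0,1],[[0,0,9],0,1],[[0,0,0],0,1],[[0,0,0],0,1]]'; python3 tq.py; python3 -m handwheel '[[[0,0,0],0,-1],[[0,0,0],0,-1],[[0,0,0],0,-1],[[0,0,0],0,-1],[[0,0,0],0,-1],[[0,0,0],0,-1],[[0,0,0],0,-1]]' | grep -E "pos|fin"; python3 tq.py; for i in 1 2 3 4 5 6 7; do python3 -m handwheel '[[[0,0,0],0.1,-1]]' >/dev/null; python3 tq.py; done; python3 -m handwheel '[[[0,0,0],0,-1]]'; python3 tq.py
```

```text
time: 32.0
position: [0.5795, -0.205, 0.1664]
tcp_rot: [3.141, 0.0, 0.891]
wrist_force: [0.8, -0.3, 0.7]
gripper_width: 0.0882
finger_force: 0.0
0.891 [-0.04  0.14 -0.01] [ 0.8 -0.3  0.7]
position: [0.5797, -0.2048, 0.1658]
finger_force: 29.9
0.892 [-0.18 -0.14  0.03] [ 2.4 -0.4 -0.4]
0.793 [-0.36 -0.3   0.44] [ 1.9 -2.4 -2.4]
0.689 [-0.41 -0.3   0.43] [ 3.1 -2.8 -1.3]
0.589 [ 0.06 -1.11  1.26] [ 6.3  0.4 -2.9]
0.491 [-0.4  -1.4   1.37] [ 7.6 -2.  -3.8]
0.392 [-0.65 -0.8   1.29] [ 5.9 -2.1 -0.7]
0.291 [-0.65 -0.87  1.24] [ 4.6 -3.4 -0.9]
0.191 [-0.73 -0.77  1.14] [ 4.4 -3.   0.1]
time: 33.25
position: [0.5811, -0.2051, 0.1663]
tcp_rot: [3.138, -0.003, 0.19]
wrist_force: [5.5, -2.4, 0.2]
gripper_width: 0.0503
finger_force: 30.0
0.19 [-0.55 -0.82  0.42] [ 5.5 -2.4  0.2]
```

The torque is 0.43 N m for about 0.2 rad, then jumps to 1.3 N m. That is the specified resistance near the stop followed by the hard stop itself, so the sleeve is fully tight. Release, retreat and hand in.

```bash
python3 -m handwheel '[[[0,0,0],0,1],[[0,0,0],0,1],[[0,0,0],0,1],[[0,0,0],0,1],[[0,0,0],0,1],[[0,0,0],0,1],[[0,0,0],0,1],[[0,0,0],0,1]]';python3 -m handwheel '[[[0,0,-15],0,1],[[0,0,-25],0,1],[[0,0,-30],0,1],[[0,0,-30],0,1],[[0,0,-30],0,1],[[0,0,0],0,1],[[0,0,0],0,1]]'; python3 -m handwheel '[[[-35,0,0],0,1],[[-35,0,0],0,1],[[-35,0,0],0,1],[[-35,0,0],0,1],[[0,0,0],0,1],[[0,0,0],0,1]]'; python3 mark.py | tail -1 | cut -c1-60; python3 - <<'E'
from h import *
T=read_camera("top")
for n in("boring_bit","sleeve"):
    for r in search_frame(n,"top")[:6]:
      w=cam2w("top",r["centre"])
      if w[2]>.1:print(n,w.round(3))
print(job_done())
E
```

```text
time: 33.92
position: [0.579, -0.2044, 0.1655]
tcp_rot: [-3.141, 0.0, 0.192]
wrist_force: [0.5, -0.1, -0.1]
gripper_width: 0.0882
finger_force: 0.0
time: 34.5
position: [0.5799, -0.2052, 0.2981]
tcp_rot: [3.14, -0.004, 0.192]
wrist_force: [0.6, 0.4, -0.3]
gripper_width: 0.0878
finger_force: 0.0
time: 35.0
position: [0.4399, -0.2309, 0.2951]
tcp_rot: [-3.139, -0.0, 0.189]
wrist_force: [1.3, 0.4, -0.1]
gripper_width: 0.0877
finger_force: 0.0
[(-8, np.int64(200)), (32, np.int64(176)), (16, np.int64(170
boring_bit [ 0.579 -0.21   0.218]
sleeve [ 0.578 -0.196  0.186]
the job is handed in; nothing more can be done
None
```

The boring bit is fully home in the chuck, held upright and firm (it stayed put under an 18 N pull), and the job was handed in at about 35 s. The sleeve stopped on a sharp torque rise I take to be its hard stop, but its index mark shows only about 1.3 rad of net turn, less than the roughly 1.85 expected, and I could not explain the gap.

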